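# Drive the worn seal sleeve out of the pump head

## Robot

A 6-joint arm with a two-finger parallel gripper is mounted at the origin on the work surface. World frame = base frame: x ahead of the robot, y to its left, z up, the work surface at z = 0. Lengths are in m, angles in degrees, forces in N, time in s.
With the tool pointing down it reaches from about 0.3 to 0.875 m from the base axis. Payload 6.4 kg.
Tool frame: the origin (TCP) lies at the very end of the fingers, on their centre line; the grasp point (between the pads) lies manip.grasp_offset behind it (manip.grasp_offset is the distance from the TCP to the grasp point, in m); x points along the fingers, y is the direction in which the jaws open and shut, and the axes are right-handed (so a half turn about x gives the same grasp; the last joint's range is limited). The gripper opens to 88 mm and grips with 3 to 60 N. Pads are 18 mm wide; open, the fingers measure 123 mm over their backs; the gripper's body (75 mm by 187 mm) begins 45 mm behind the grasp point.
Start: joints at [-84.357, 10.359, 92.074, -0, 77.567, -11.82], TCP at [0.173, -0.549, 0.239] pointing down, gripper open.
Joint ranges: [-171.53, 171.53], [-51.25, 118.39], [17.06, 147.69], [-65.23, 245.23], [0, 150.52], [-178.68, 178.68]. Speed limits (degrees/s): [147.25, 147.25, 172.46, 180, 180, 180].

## Interface

Orientations are given as a 3x3 rotation matrix whose columns are the frame's x, y, z axes.
In Python, from cell import manip gives the robot as it stands.
- The arm moves only by the shell command python3 -m handwheel 'ROWS' [OPENING] [FORCE]. ROWS is JSON, a list of rows, each an object of numbers: "x", "y", "z": the shift along the tool's x, y, z in cm; "wx", "wy", "wz": the turn, a rotation vector about the tool's x, y, z in degrees. In form: [{"x": .., "y": .., "z": .., "wx": .., "wy": .., "wz": ..}, ...]. A call has exactly 5 rows; each row shifts and turns the commanded pose from where the row before left it, along the tool's axes as they then stand; what a row does not reach is not made up. A row lasts 1/10 s, in which the tool goes at most 50 mm and 8.59 degrees, less where a joint would pass 70% of its speed; a pose out of reach is approached as far as the arm can. A call with a gripper value outside its range is refused whole. OPENING is the closure, from -1 (fully open) to 1 (shut), set as the call begins (- or left out, the last holds). The fingers move at their own pace and stop on an object; FORCE is the grip in N (left out, the last holds). Time passes only in rows, so rows that do not move let the fingers close, or fill a call up. It gives the time, the measured TCP pose, the force and the opening at its end, in the units of the state.
- manip.get_obs(): the state, without advancing time (a new reading comes with each control period).
- manip.camera(name): name is "scene" or "top" or "wrist"; returns a dict with "image" (400x640x3 uint8, blue, green, red), "z_map" (400x640 float32, m along the optical axis (not along the pixel's ray), 0 where there is no reading), "K" (3x3 intrinsics, pixels), "position" and "attitude" of the camera in the world. Camera axes: x right, y down, z forward; pixel columns grow to the right and rows downward; lengths in m; the calibration is good to about 2 mm. A picture is of the moment at which its call begins.
- manip.job_done(): hands the job in, once; it reports no verdict.
The state is a dict: "clock": time; "joints": joint angles; "qd": joint speeds; "tau": joint torques, N m; "eef_pos": TCP position; "tool_rot": TCP orientation; "force": force on the tool from outside, world axes, zero at the start; "torque": the same for the moment, N m; "finger_gap": finger opening in m.
Only numpy, scipy, OpenCV 4.12 (cv2) and the standard library are available. Lean on these libraries where they do the work, as an engineer would, in place of code of your own. Each camera call takes 0.05 s, during which the arm holds its last target. There are 200 camera calls.

## Task

Take the drift out of its rest, find the hole of the sliding brass guide on the pump-head stand with its tip, slide the guide with it to its stop over the bore, and push the worn seal sleeve down through the bore until it drops into the tray underneath. Work gently and by feel, never leaning hard on the stand or the sleeve. Then put the drift back upright, fully home in its rest, and leave the beaker, jar and wrench where they are.

Things in the scene. Friction and masses are not known exactly. Their poses are not given: they have to be found in the camera images.
- stand: Fixed press-out stand, 124 x 94 mm, 110 mm high: a tray, two uprights, a steel pump-head block and a brass guide plate that slides on its top. Origin: on the bore's vertical axis, level with its underside, 10 mm to the -x side of the stand's middle; z up, x along the guide's slide, y across. The drift or fingers pressing on it with more than 25 N damage it.
- bore_top (a point): Point on the bore's axis at the level of the guide plate's top face (108 mm up), fixed to the stand, axes as the stand's. The guide plate (8 mm thick, 74 x 46 mm) has one through hole at y = 0: 12.1 mm diameter, 2 mm lead-in chamfer. The hole is over this point only when the guide has been slid to its end stop towards -x.
- bore_exit (a point): Lower mouth of the bore, 70 mm up: the underside of the steel block (120 x 82 mm, 70 to 100 mm up). The bore is vertical, 15.5 mm in diameter, straight through the block.
- tray_floor (a point): Point of the tray's floor straight under the bore, 8 mm up. The tray reaches from x = -47 to +67 mm in the stand's frame, between lips 22 mm high, and is 60 mm wide along y, between the uprights.
- sleeve: Worn white plastic seal sleeve, loose, 14 mm diameter, 14 mm long, 10 to 20 g. Origin: centre of its lower end, z along its axis. Held in the bore by sprung shoes, its upper end 14 to 21 mm below the guide's top face. Pushing it down takes a steady 5 to 20 N (unknown) until its upper end is at bore_exit; then it drops. More than 25 N on it damages it.
- sleeve_center (a point): Centre of the sleeve, half-way along it.
- drift: Drift, loose, about 0.12 kg, standing upright in its rest: a round steel shank of 10.5 mm diameter and 55 mm length, flat at the tip, below a square black handle 20 x 20 mm and 60 mm tall (the faces along its x and y). Origin: centre of the shank's tip; z up along the shank.
- drift_grip (a point): Centre of the drift's handle, 85 mm above its tip.
- drift_tip (a point): Centre of the shank's flat tip.
- rest: Fixed grey block, 70 x 70 mm, 62 mm high, with a vertical round hole of 15.5 mm diameter with 3 mm lead-in chamfer, 58 mm deep, in the middle of its top. Origin: centre of its underside. The drift's handle stands on the block's top face when the drift is fully home, its tip then 7 mm above the table.
- rest_hole0 (a point): Centre of the mouth of the hole in the rest, 62 mm above the table.
- beaker: Glass beaker, bystander, 56 mm diameter, 70 mm high; origin at the centre of its underside.
- jar: Amber capped jar, bystander, 52 mm diameter, 80 mm high; origin at the centre of its underside.
- wrench: Steel wrench lying flat, bystander, 140 mm long.
- slide_far (a point): Point fixed to the stand 30 mm along +x from bore_top, same height. The guide has been left off centre: its hole starts anywhere 6 to 30 mm to the +x side of bore_top (not measured; find it by feel or sight). It slides stiffly (about 4 N), stays where left, and lies between rails (inner faces y = +-24 mm) and end bars, all 2 mm taller than it, so it is moved by the drift in its hole.
Mind the look-alikes: they are no part of the job. Of the things like the drift, leave any that is green or red; of the rest the larger one is meant.

How it is judged (in metres and radians):
On the way, in this order (a step that is already met when the one before it is completed fails the run):
1. the drift's tip has entered the guide's hole (z of drift_tip in the frame of stand below 0.1045 m and horizontal distance between drift_tip and stand below 0.036 m), for 0.1 s.
2. the sleeve has been driven out below the bore, with the drift through the bore (z of drift_tip in the frame of stand below 0.073 m and horizontal distance between drift_tip and stand below 0.004 m and z of sleeve_center in the frame of stand below 0.05 m), for 0.1 s.
At the end, for the whole second after the job is handed in: The sleeve lies at rest in the stand's tray (its centre under 30 mm above the stand's underside and within the tray's walls); the drift stands released and still in its rest, upright within 0.1 rad, its tip under 11 mm above the table and within 6 mm of the hole's axis (z of sleeve_center in the frame of stand below 0.03 m and x of sleeve_center in the frame of stand between -0.047 and 0.067 m and y of sleeve_center in the frame of stand between -0.03 and 0.03 m and horizontal distance between drift_tip and rest_hole0 below 0.006 m and height (world z) of drift_tip below 0.011 m and angle between drift's own z axis and vertical below 0.1 rad and linear speed of drift below 0.02 m/s and linear speed of sleeve below 0.05 m/s); the robot touches nothing.
It fails at once if the drift presses on the stand (block, rails or guide) with more than 25 N (contact force between drift and stand above 25 N).
It fails at once if the drift presses on the sleeve with more than 25 N (contact force between drift and sleeve above 25 N).
It fails at once if the fingers press on the stand with more than 25 N (contact force between the fingers and stand above 25 N).
It fails at once if beaker, jar or wrench is moved more than 20 mm (distance of any of beaker, jar, wrench from where it was at the start of the episode above 0.02 m).
It also fails if it takes over 72 s, if anything falls off the work surface, if the arm or the gripper's body presses on something with over 40 N, if the wrist force passes 120 N, or if a joint passes its speed limit or range.

## Working session

There is one attempt and no reset: what is moved stays moved. The work goes in short steps, Python scripts to look and compute and a shell command to move; the robot and the scene stay as the last step left them, time stands still between calls to the robot, and variables do not carry over. Pictures are saved under pics/ and viewed, about 8 in all and at most 12, crops included, and the job is handed in when it is done.

```bash
mkdir -p pics; ls; cat > h.py <<'E'
import numpy as np, cv2
from cell import manip
def shot(n,f=None):
    c=manip.camera(n)
    np.savez(f'/tmp/{f or n}.npz',**{k:np.asarray(c[k]) for k in('image','z_map','K','position','attitude')})
    if f: cv2.imwrite(f'pics/{f}.png',c['image'])
    return c
def load(f): return dict(np.load(f'/tmp/{f}.npz'))
def P(c,u,v,z=None):
    "world point at pixel; by depth, or on plane world z"
    K,p,R=c['K'],c['position'],c['attitude']
    d=R@np.array([(u-K[0,2])/K[0,0],(v-K[1,2])/K[1,1],1])
    s=c['z_map'][int(v),int(u)] if z is None else (z-p[2])/d[2]
    return p+s*d
def proj(c,X):
    q=c['attitude'].T@(np.asarray(X)-c['position']); q=c['K']@q; return q[:2]/q[2]
E
python3 - <<'E'
from h import *
for n in('top','scene'):
    c=shot(n,n+'1'); print(n,c['K'].tolist(),c['position'],c['attitude'].tolist())
print(manip.get_obs(),manip.grasp_offset)
E
```

```text
pics
top [[399.88074712441977, 0.0, 319.9423454327576], [0.0, 399.88074712441977, 196.07954960725846], [0.0, 0.0, 1.0]] [0.53242094 0.06144025 0.83718529] [[-0.027460704921372793, -0.9968354221333511, 0.07459926853156802], [-0.9996097302419139, 0.027000932620402603, -0.007164973364676876], [0.005128049425399703, -0.07476690991242169, -0.9971878520575942]]
scene [[493.9628946270558, 0.0, 313.8488139102466], [0.0, 493.9628946270558, 197.72097266514322], [0.0, 0.0, 1.0]] [ 1.13616639 -0.19240079  0.67501607] [[0.3810500766252053, 0.6624682630143746, -0.6449314999305298], [0.9244543737044254, -0.26274248541785056, 0.2763159374614669], [0.013599633917276815, -0.7014999549929908, -0.7125397273851809]]
{'clock': 0.1, 'joints': array([-8.43556175e+01,  1.03977729e+01,  9.21254399e+01,  6.04550744e-04,
        7.75688283e+01, -1.18203088e+01]), 'qd': array([ 0.02450031, -0.11161421, -0.15790737,  0.06707338, -0.0022911 ,
       -0.06526406]), 'tau': array([ 1.28851058e-03, -4.34818733e+01, -3.42696583e+01,  7.04936287e-02,
        3.40170215e-02, -4.08447011e-05]), 'eef_pos': array([ 0.17253698, -0.54799339,  0.23790301]), 'tool_rot': array([[-1.47743357e-04,  3.00115720e-01, -9.53902790e-01],
       [ 1.59964396e-03, -9.53901509e-01, -3.00115564e-01],
       [-9.99998710e-01, -1.57024492e-03, -3.39145687e-04]]), 'force': array([-0.8642736 ,  0.08613014,  0.01072497]), 'torque': array([-0.04198686,  0.00323789, -0.0340332 ]), 'finger_gap': 0.08779791865114821} 0.0187
```

View pics/top1.png

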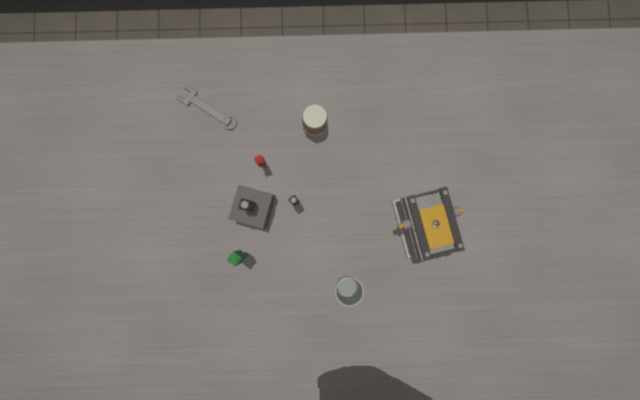

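View pics/scene1.png

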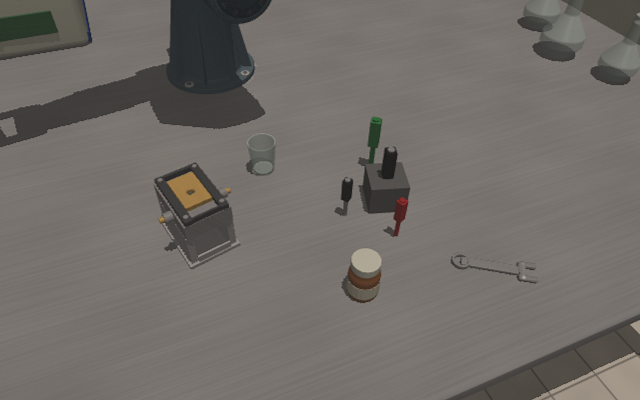

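```bash
python3 - <<'E'
from h import *
t,s=load('top1'),load('scene1')
f=lambda c,x,y,w,h,k:cv2.resize(c['image'][y:y+h,x:x+w],None,fx=k,fy=k,interpolation=cv2.INTER_CUBIC)
a=np.hstack([f(t,385,180,80,60+20,5),f(s,150,160,80,80,5)])
b=np.hstack([f(t,225,180,80,40,5),f(s,335,110,80,40,5)])
cv2.imwrite('pics/crop1.png',np.vstack([a,b]))
for n,c,px in(('top',t,[(244,205),(252,208),(436,223),(294,201),(236,258),(348,288),(315,116)]),('scene',s,[(390,150),(192,191)])):
    for u,v in px: print(n,u,v,P(c,u,v).round(4))
E
```

```text
top 244 205 [0.5735 0.1923 0.1233]
top 252 208 [0.5695 0.1839 0.0878]
top 436 223 [ 0.532  -0.1823  0.0115]
top 294 201 [0.5805 0.105  0.0878]
top 236 258 [0.4797 0.2089 0.1171]
top 348 288 [0.404  0.0031 0.0052]
top 315 116 [0.7442 0.0613 0.0797]
scene 390 150 [0.5801 0.1875 0.1254]
scene 192 191 [ 0.5291 -0.1503  0.1017]
```

View pics/crop1.png

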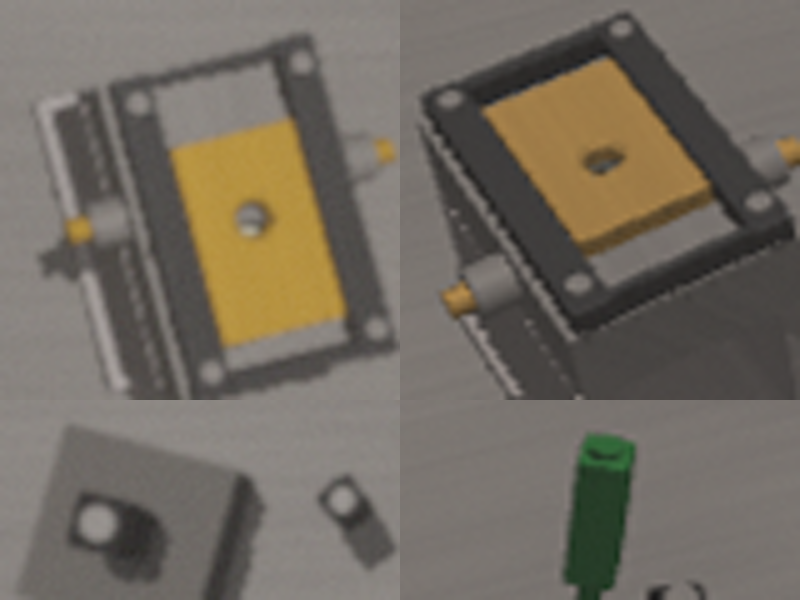

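Black drift in the rest at top (244,205), small black one at (294,201), green at (236,258), red at (260,160). The one in the rest is the larger black one, so it is the one meant. Stand hole is at top (435,224). Next I work out headings and a hover pose.

```bash
python3 - <<'E'
from h import *
t=load('top1');s=load('scene1')
g=lambda x,y,z:P(t,385+x/5-.4,180+y/5-.4,z)[:2].round(4)
q=lambda x,y,z:P(s,150+(x-400)/5-.4,160+y/5-.4,z)[:2].round(4)
r=lambda x,y,z:P(t,225+x/5-.4,180+(y-400)/5-.4,z)[:2].round(4)
print('screws top',[g(*p,.11) for p in((138,104),(302,62),(376,328),(212,372))])
print('screws scn',[q(*p,.11) for p in((450,98),(621,27),(759,202),(579,284))])
print('hole',g(252,218,.108),q(603,160,.108))
print('guide top',[g(*p,.108) for p in((170,150),(293,120),(345,315),(223,347))])
print('guide scn',[q(*p,.108) for p in((483,105),(610,57),(712,188),(583,245))])
print('knobs top',[g(*p,.085) for p in((80,230),(385,150))],'scn',[q(*p,.085) for p in((458,297),(790,150))])
print('rest edge',r(70,425,.062),r(240,470,.062),'handle',r(98,522,.122), P(s,390.5,149,.122))
c=shot('wrist','w0'); o=manip.get_obs()
R=o['tool_rot']; print('cam in tool',R.T@(c['position']-o['eef_pos']),(R.T@c['attitude']).round(3).tolist(),c['K'][0])
E
```

```text
screws top [array([ 0.5744, -0.1118]), array([ 0.5881, -0.1725]), array([ 0.4908, -0.1944]), array([ 0.4767, -0.1342])]
screws scn [array([ 0.4907, -0.1945]), array([ 0.4766, -0.1341]), array([ 0.5752, -0.1121]), array([ 0.5891, -0.1726])]
hole [ 0.5318 -0.152 ] [ 0.5361 -0.1538]
guide top [array([ 0.5573, -0.1232]), array([ 0.5671, -0.1688]), array([ 0.4957, -0.1841]), array([ 0.4854, -0.1392])]
guide scn [array([ 0.4958, -0.1849]), array([ 0.4879, -0.1408]), array([ 0.5615, -0.1242]), array([ 0.5712, -0.1679])]
knobs top [array([ 0.529 , -0.0938]), array([ 0.5559, -0.2102])] scn [array([ 0.5563, -0.2087]), array([ 0.5302, -0.0924])]
rest edge [0.6171 0.2135] [0.5977 0.1477] handle [0.5754 0.1922] [0.5746086  0.19196555 0.122     ]
cam in tool [-0.14514893  0.00092657 -0.07158221] [[-0.001, -0.277, 0.961], [1.0, 0.0, 0.001], [-0.001, 0.961, 0.277]] [310.39943985   0.         322.234036  ]
```

```bash
A='[{"x":-0.2,"y":-1.79,"z":-3.1},{"x":-0.2,"y":-1.79,"z":-3.1},{"x":-0.2,"y":-1.79,"z":-3.1},{"x":-0.2,"y":-1.79,"z":-3.1},{"x":-0.2,"y":-1.79,"z":-3.1}]'
python3 -m handwheel '[{"x":-0.2,"y":-1.79,"z":-3.1},{"x":-0.2,"y":-1.79,"z":-3.1},{"x":-0.2,"y":-1.79,"z":-3.1},{"x":-0.2,"y":-1.79,"z":-3.1},{"x":-0.2,"y":-1.79,"z":-3.1}]'
python3 -m handwheel '[{"x":-0.2,"y":-1.79,"z":-3.1},{"x":-0.2,"y":-1.79,"z":-3.1},{"x":-0.2,"y":-1.79,"z":-3.1},{"x":-0.2,"y":-1.79,"z":-3.1},{"x":-0.2,"y":-1.79,"z":-3.1}]'
python3 -m handwheel '[{"x":-0.2,"y":-1.79,"z":-3.1},{"x":-0.2,"y":-1.79,"z":-3.1},{"x":-0.2,"y":-1.79,"z":-3.1},{"x":-0.2,"y":-1.79,"z":-3.1},{"x":-0.2,"y":-1.79,"z":-3.1}]'
python3 -m handwheel '[{"wx":6.8},{"wx":6.8},{"wx":6.8},{"wx":6.8},{"wx":6.7}]'
python3 - <<'E'
from h import *
c=shot('wrist','w1');o=manip.get_obs();print(o['eef_pos'],o['force'],o['joints'].round(1))
u,v=proj(c,[.5375,-.1525,.108]);print(u,v)
x,y=int(u)-80,max(0,min(280,int(v)-60))
cv2.imwrite('pics/w1c.png',cv2.resize(c['image'][y:y+120,x:x+160],None,fx=5,fy=5,interpolation=cv2.INTER_CUBIC));print(x,y)
E
```

```text
[ 0.17254879 -0.54815158  0.23815527] [ 0.1664503   0.19829986 -0.10559579] [-84.4  10.4  92.1   0.   77.6 -11.8]
-214.92132808698858 -714.4389948594538
-294 0invalid input at $[0]: expected keys x, y, z, wx, wy, wz
invalid input at $[0]: expected keys x, y, z, wx, wy, wz
invalid input at $[0]: expected keys x, y, z, wx, wy, wz
invalid input at $[0]: expected keys x, y, z, wx, wy, wz
```

View pics/w1c.png

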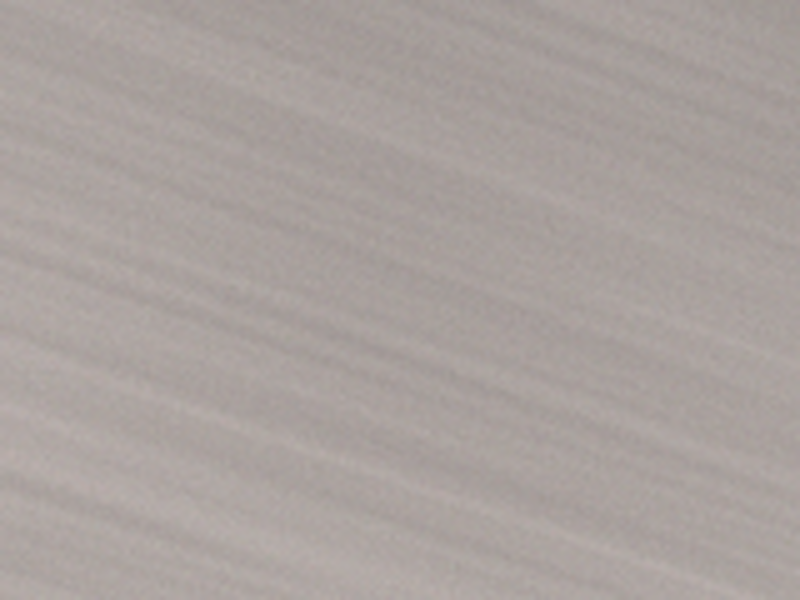

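All six keys are required, so nothing moved and that picture shows only table (4 viewed). I'll retype the rows.

```bash

python3 -m handwheel '[{"x":-0.2,"y":-1.79,"z":-3.1,"wx":0,"wy":0,"wz":0},{"x":-0.2,"y":-1.79,"z":-3.1,"wx":0,"wy":0,"wz":0},{"x":-0.2,"y":-1.79,"z":-3.1,"wx":0,"wy":0,"wz":0},{"x":-0.2,"y":-1.79,"z":-3.1,"wx":0,"wy":0,"wz":0},{"x":-0.2,"y":-1.79,"z":-3.1,"wx":0,"wy":0,"wz":0}]'
python3 -m handwheel '[{"x":-0.2,"y":-1.79,"z":-3.1,"wx":0,"wy":0,"wz":0},{"x":-0.2,"y":-1.79,"z":-3.1,"wx":0,"wy":0,"wz":0},{"x":-0.2,"y":-1.79,"z":-3.1,"wx":0,"wy":0,"wz":0},{"x":-0.2,"y":-1.79,"z":-3.1,"wx":0,"wy":0,"wz":0},{"x":-0.2,"y":-1.79,"z":-3.1,"wx":0,"wy":0,"wz":0}]'
python3 -m handwheel '[{"x":-0.2,"y":-1.79,"z":-3.1,"wx":0,"wy":0,"wz":0},{"x":-0.2,"y":-1.79,"z":-3.1,"wx":0,"wy":0,"wz":0},{"x":-0.2,"y":-1.79,"z":-3.1,"wx":0,"wy":0,"wz":0},{"x":-0.2,"y":-1.79,"z":-3.1,"wx":0,"wy":0,"wz":0},{"x":-0.2,"y":-1.79,"z":-3.1,"wx":0,"wy":0,"wz":0}]'
python3 -m handwheel '[{"x":0,"y":0,"z":0,"wx":6.8,"wy":0,"wz":0},{"x":0,"y":0,"z":0,"wx":6.8,"wy":0,"wz":0},{"x":0,"y":0,"z":0,"wx":6.8,"wy":0,"wz":0},{"x":0,"y":0,"z":0,"wx":6.8,"wy":0,"wz":0},{"x":0,"y":0,"z":0,"wx":6.7,"wy":0,"wz":0}]'
python3 - <<'E'
from h import *
c=shot('wrist','w1');o=manip.get_obs();print(o['eef_pos'],o['force'],o['joints'].round(1))
u,v=proj(c,[.5375,-.1525,.108]);print(u,v)
x,y=int(u)-80,max(0,min(280,int(v)-60))
if 0<=x<=480: cv2.imwrite('pics/w1d.png',cv2.resize(c['image'][y:y+120,x:x+160],None,fx=5,fy=5,interpolation=cv2.INTER_CUBIC));print(x,y)
E
```

```text
clock: 0.7
eef_pos: [0.2943, -0.4154, 0.2487]
tool_rot: [[0.0, 0.3, -0.954], [0.0, -0.954, -0.3], [-1.0, -0.0, -0.0]]
force: [-0.6, 0.5, -0.8]
finger_gap: 0.088
clock: 1.2
eef_pos: [0.4153, -0.2835, 0.2588]
tool_rot: [[0.0, 0.3, -0.954], [-0.0, -0.954, -0.3], [-1.0, 0.0, -0.0]]
force: [-0.1, -1.6, -1.1]
finger_gap: 0.0884
clock: 1.7
eef_pos: [0.5363, -0.1515, 0.2686]
tool_rot: [[-0.0, 0.3, -0.954], [0.0, -0.954, -0.3], [-1.0, -0.0, 0.0]]
force: [0.4, -0.8, -0.2]
finger_gap: 0.0882
clock: 2.2
eef_pos: [0.5354, -0.1526, 0.2684]
tool_rot: [[-0.001, -0.287, -0.958], [0.0, -0.958, 0.287], [-1.0, -0.0, 0.001]]
force: [0.2, 0.6, -0.5]
finger_gap: 0.0881
[ 0.53542877 -0.1527376   0.26845473] [ 0.16847351 -0.00508077  0.20546567] [-28.1   6.7  92.8  -0.   80.6  78.9]
320.65533860973693 180.9038113232539
240 120
```

View pics/w1d.png

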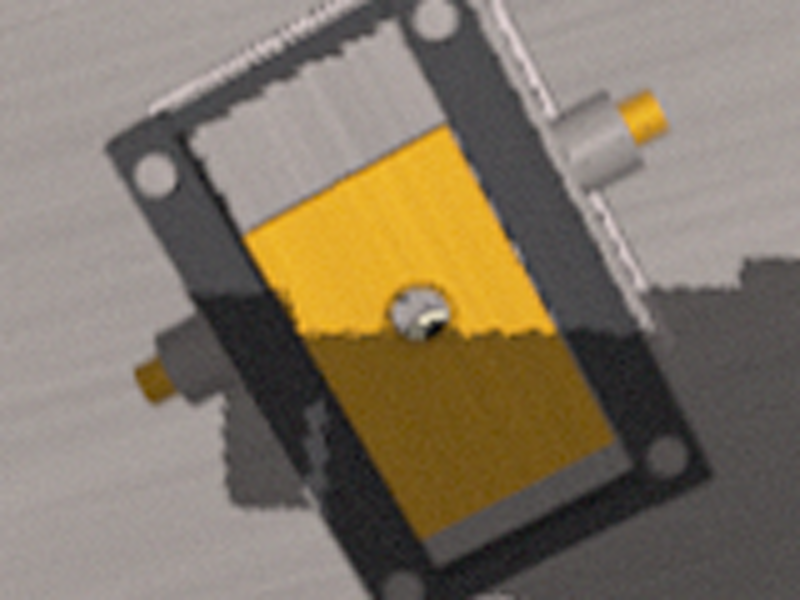

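In this view the hole is at crop (419,313), pixel (323.8,182.6). A bore crescent shows at its lower right, towards world -x, and a gap of about 7 mm lies at that end. So the stand's -x points roughly along world -x and the guide has 7–10 mm to go. The side knobs sit at the other end, so I take them as decoration. On to the drift.

```bash

python3 -m handwheel '[{"x":0.5,"y":-3.4,"z":0.6,"wx":0,"wy":0,"wz":0},{"x":0.5,"y":-3.4,"z":0.6,"wx":0,"wy":0,"wz":0},{"x":0.5,"y":-3.4,"z":0.6,"wx":0,"wy":0,"wz":0},{"x":0.5,"y":-3.4,"z":0.6,"wx":0,"wy":0,"wz":0},{"x":0.5,"y":-3.4,"z":0.6,"wx":0,"wy":0,"wz":0}]' 0
python3 -m handwheel '[{"x":0.5,"y":-3.4,"z":0.6,"wx":0,"wy":0,"wz":0},{"x":0.5,"y":-3.4,"z":0.6,"wx":0,"wy":0,"wz":0},{"x":0.5,"y":-3.4,"z":0.6,"wx":0,"wy":0,"wz":0},{"x":0.5,"y":-3.4,"z":0.6,"wx":0,"wy":0,"wz":0},{"x":0.5,"y":-3.5,"z":0.7,"wx":0,"wy":0,"wz":0}]'
python3 - <<'E'
from h import *
c=load('w1');f=lambda x,y,z:P(c,240+x/5-.4,120+y/5-.4,z)[:2].round(4)
print('hole',f(419,313,.108),'screws',[f(*p,.11) for p in((157,175),(436,20),(668,455),(403,588))])
print('guide',[f(*p,.108) for p in((245,232),(448,126),(615,438),(415,540))],'bar',f(432,566,.108),f(632,470,.108),f(190,135,.108))
c=shot('wrist','w2');o=manip.get_obs();print(o['eef_pos'],o['force'],o['finger_gap'])
u,v=proj(c,[.575,.192,.122]);print(u,v)
x,y=int(np.clip(u-80,0,480)),int(np.clip(v-60,0,280))
cv2.imwrite('pics/w2c.png',cv2.resize(c['image'][y:y+120,x:x+160],None,fx=5,fy=5,interpolation=cv2.INTER_CUBIC));print(x,y)
E
```

```text
clock: 2.75
eef_pos: [0.5548, 0.02, 0.2435]
tool_rot: [[-0.0, -0.281, -0.96], [0.0, -0.96, 0.281], [-1.0, -0.0, 0.0]]
force: [0.4, 1.2, 0.4]
finger_gap: 0.0504
clock: 3.25
eef_pos: [0.5735, 0.1928, 0.2184]
tool_rot: [[-0.0, -0.281, -0.96], [-0.0, -0.96, 0.281], [-1.0, 0.0, 0.0]]
force: [0.2, -0.2, -0.1]
finger_gap: 0.0444
hole [ 0.5354 -0.1548] screws [array([ 0.5771, -0.1137]), array([ 0.5898, -0.1744]), array([ 0.4924, -0.1955]), array([ 0.4797, -0.1346])]
guide [array([ 0.5612, -0.1263]), array([ 0.5697, -0.1709]), array([ 0.4984, -0.186 ]), array([ 0.4886, -0.1399])] bar [ 0.482  -0.1417] [ 0.4906 -0.1876] [ 0.5825 -0.1221]
[0.57273105 0.19761895 0.21744722] [-2.87735522  1.06281067 -0.55237539] 0.043980828259271174
321.64723329046234 198.95029150433115
241 138
```

View pics/w2c.png

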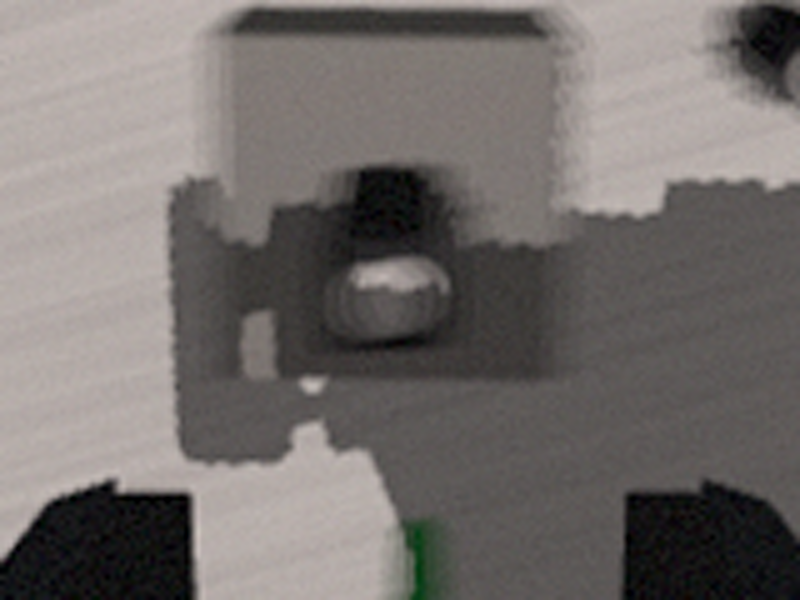

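The view shows the black handle squared up with the jaws, cap at crop (387,300). It is blurred because the arm was still settling. I let it settle and re-measure.

```bash

python3 -m handwheel '[{"x":0,"y":0,"z":0,"wx":0,"wy":0,"wz":0},{"x":0,"y":0,"z":0,"wx":0,"wy":0,"wz":0},{"x":0,"y":0,"z":0,"wx":0,"wy":0,"wz":0},{"x":0,"y":0,"z":0,"wx":0,"wy":0,"wz":0},{"x":0,"y":0,"z":0,"wx":0,"wy":0,"wz":0}]'
python3 - <<'E'
from h import *
c=shot('wrist','w3');o=manip.get_obs();print(o['eef_pos'],o['force'])
u,v=proj(c,[.575,.192,.122]);print(u,v)
x,y=int(np.clip(u-80,0,480)),int(np.clip(v-60,0,280))
cv2.imwrite('pics/w3c.png',cv2.resize(c['image'][y:y+120,x:x+160],None,fx=5,fy=5,interpolation=cv2.INTER_CUBIC));print(x,y)
E
```

```text
clock: 3.8
eef_pos: [0.5738, 0.1905, 0.219]
tool_rot: [[0.0, -0.284, -0.959], [-0.0, -0.959, 0.284], [-1.0, -0.0, -0.0]]
force: [0.1, 0.5, -0.0]
finger_gap: 0.0438
[0.57375519 0.19067806 0.21896359] [-0.40002486 -0.16384079 -0.56021038]
319.0671613243546 199.8840311615308
239 139
```

View pics/w3c.png

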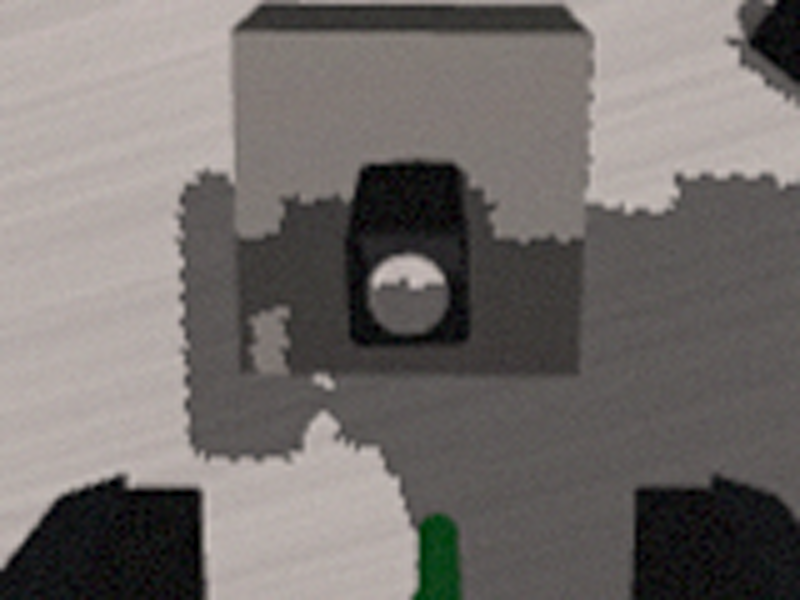

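Cap at pixel (320.2,196.6), so the drift axis is about (0.576, 0.192), agreeing with top and scene to 2 mm. The jaws are parallel to the handle faces. Descend and grip.

```bash

python3 -m handwheel '[{"x":2.0,"y":-0.1,"z":-0.1,"wx":0,"wy":0,"wz":0},{"x":2.5,"y":-0.1,"z":-0.07,"wx":0,"wy":0,"wz":0},{"x":2.5,"y":0,"z":0,"wx":0,"wy":0,"wz":0},{"x":2.5,"y":0,"z":0,"wx":0,"wy":0,"wz":0},{"x":1.5,"y":0,"z":0,"wx":0,"wy":0,"wz":0}]'
python3 -m handwheel '[{"x":1.2,"y":0,"z":0,"wx":0,"wy":0,"wz":0},{"x":1.2,"y":0,"z":0,"wx":0,"wy":0,"wz":0},{"x":0.8,"y":0,"z":0,"wx":0,"wy":0,"wz":0},{"x":0.4,"y":0,"z":0,"wx":0,"wy":0,"wz":0},{"x":0,"y":0,"z":0,"wx":0,"wy":0,"wz":0}]'
python3 -m handwheel '[{"x":0,"y":0,"z":0,"wx":0,"wy":0,"wz":0},{"x":0,"y":0,"z":0,"wx":0,"wy":0,"wz":0},{"x":0,"y":0,"z":0,"wx":0,"wy":0,"wz":0},{"x":0,"y":0,"z":0,"wx":0,"wy":0,"wz":0},{"x":0,"y":0,"z":0,"wx":0,"wy":0,"wz":0}]' 1 50
python3 -m handwheel '[{"x":0,"y":0,"z":0,"wx":0,"wy":0,"wz":0},{"x":0,"y":0,"z":0,"wx":0,"wy":0,"wz":0},{"x":0,"y":0,"z":0,"wx":0,"wy":0,"wz":0},{"x":0,"y":0,"z":0,"wx":0,"wy":0,"wz":0},{"x":0,"y":0,"z":0,"wx":0,"wy":0,"wz":0}]'
```

```text
clock: 4.35
eef_pos: [0.5747, 0.1924, 0.1067]
tool_rot: [[-0.003, -0.283, -0.959], [-0.0, -0.959, 0.283], [-1.0, 0.001, 0.002]]
force: [0.1, -0.1, -0.2]
finger_gap: 0.0441
clock: 4.85
eef_pos: [0.5757, 0.1929, 0.0725]
tool_rot: [[-0.0, -0.283, -0.959], [-0.0, -0.959, 0.283], [-1.0, 0.0, 0.0]]
force: [0.1, 0.0, 0.4]
finger_gap: 0.0438
clock: 5.35
eef_pos: [0.5761, 0.1929, 0.0733]
tool_rot: [[0.001, -0.283, -0.959], [-0.0, -0.959, 0.283], [-1.0, -0.0, -0.001]]
force: [-0.5, -1.0, 2.9]
finger_gap: 0.0197
clock: 5.85
eef_pos: [0.576, 0.1929, 0.0732]
tool_rot: [[0.001, -0.283, -0.959], [-0.0, -0.959, 0.283], [-1.0, -0.0, -0.001]]
force: [-2.2, -1.2, 5.3]
finger_gap: 0.0195
```

```bash

python3 -m handwheel '[{"x":-1.5,"y":0,"z":0,"wx":0,"wy":0,"wz":0},{"x":-3,"y":0,"z":0,"wx":0,"wy":0,"wz":0},{"x":-3.5,"y":0,"z":0,"wx":0,"wy":0,"wz":0},{"x":-3.5,"y":0,"z":0,"wx":0,"wy":0,"wz":0},{"x":-2.5,"y":0,"z":0,"wx":0,"wy":0,"wz":0}]'
python3 -m handwheel '[{"x":0,"y":1.5,"z":-0.26,"wx":0,"wy":0,"wz":0},{"x":0,"y":2.3,"z":-0.39,"wx":0,"wy":0,"wz":0},{"x":0,"y":2.3,"z":-0.39,"wx":0,"wy":0,"wz":0},{"x":0,"y":2.7,"z":-0.45,"wx":0,"wy":0,"wz":0},{"x":0,"y":2.7,"z":-0.45,"wx":0,"wy":0,"wz":0}]'
python3 -m handwheel '[{"x":0,"y":2.7,"z":-0.45,"wx":0,"wy":0,"wz":0},{"x":0,"y":2.7,"z":-0.45,"wx":0,"wy":0,"wz":0},{"x":0,"y":2.7,"z":-0.45,"wx":0,"wy":0,"wz":0},{"x":0,"y":2.7,"z":-0.45,"wx":0,"wy":0,"wz":0},{"x":0,"y":2.7,"z":-0.45,"wx":0,"wy":0,"wz":0}]'
python3 -m handwheel '[{"x":0,"y":2.7,"z":-0.45,"wx":0,"wy":0,"wz":0},{"x":0,"y":2.7,"z":-0.45,"wx":0,"wy":0,"wz":0},{"x":0,"y":2.3,"z":-0.4,"wx":0,"wy":0,"wz":0},{"x":0,"y":1.6,"z":-0.27,"wx":0,"wy":0,"wz":0},{"x":0,"y":0.8,"z":-0.12,"wx":0,"wy":0,"wz":0}]'
python3 -m handwheel '[{"x":0,"y":0,"z":0,"wx":0,"wy":0,"wz":0},{"x":0,"y":0,"z":0,"wx":0,"wy":0,"wz":0},{"x":0,"y":0,"z":0,"wx":0,"wy":0,"wz":0},{"x":0,"y":0,"z":0,"wx":0,"wy":0,"wz":0},{"x":0,"y":0,"z":0,"wx":0,"wy":0,"wz":0}]'
python3 - <<'E'
from h import *
o=manip.get_obs();p=o['eef_pos'];print(p,o['force'],o['torque'])
w=shot('wrist','w4')['image'];s=shot('scene','s4');t=shot('top','t4')
u,v=map(int,proj(s,[p[0],p[1],.13]));a=s['image'][v-50:v+50,u-40:u+40]
b=w[100:400,220:420]
cv2.imwrite('pics/x4.png',np.hstack([cv2.resize(a,(400,500),interpolation=2),cv2.resize(b,(333,500),interpolation=2)]));print(u-40,v-50)
E
```

```text
clock: 6.35
eef_pos: [0.5763, 0.1932, 0.2159]
tool_rot: [[0.003, -0.283, -0.959], [0.001, -0.959, 0.283], [-1.0, -0.001, -0.002]]
force: [0.1, -0.7, -1.4]
finger_gap: 0.0197
clock: 6.85
eef_pos: [0.5602, 0.0754, 0.2107]
tool_rot: [[-0.003, -0.283, -0.959], [-0.0, -0.959, 0.283], [-1.0, 0.001, 0.003]]
force: [0.2, -0.8, -2.8]
finger_gap: 0.0198
clock: 7.35
eef_pos: [0.5434, -0.0603, 0.2107]
tool_rot: [[-0.003, -0.283, -0.959], [0.001, -0.959, 0.283], [-1.0, 0.0, 0.003]]
force: [0.8, 0.5, -0.6]
finger_gap: 0.0193
clock: 7.85
eef_pos: [0.5317, -0.1618, 0.2115]
tool_rot: [[-0.002, -0.285, -0.959], [0.001, -0.959, 0.285], [-1.0, -0.0, 0.002]]
force: [-0.7, -0.1, -1.5]
finger_gap: 0.0196
clock: 8.35
eef_pos: [0.533, -0.1597, 0.2128]
tool_rot: [[0.0, -0.282, -0.959], [-0.0, -0.959, 0.282], [-1.0, -0.0, -0.0]]
force: [0.1, 0.4, -1.2]
finger_gap: 0.0199
[ 0.53299832 -0.15971042  0.2128162 ] [ 0.11165671  0.35055151 -1.16803403] [ 0.08750857  0.10461171 -0.02352747]
143 131
```

View pics/x4.png

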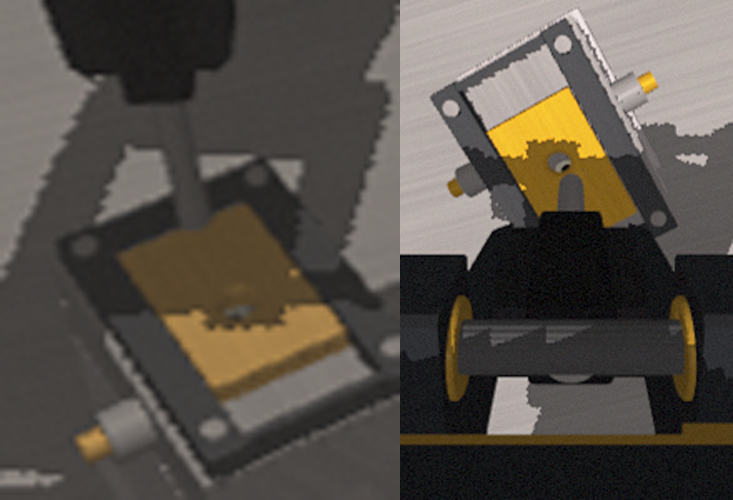

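Scene half: shank above the plate, tip at (197,222). Wrist half: hole at (560,161), i.e. pixel (316,196.6), and shank tip at (571,177), i.e. pixel (322.6,206). I can line the tip up with the hole in the wrist view itself.

```bash
python3 - <<'E'
from h import *
c=load('w4');s=load('s4');p=np.array([.533,-.1597,.2128])
R=np.array([[0,-.282,-.959],[0,-.959,.282],[-1,0,0]])
tip=p-[0,0,.066]
print('tip proj',proj(c,tip),'rim far +x',proj(c,tip+[.005,-.0014,0]),'near',proj(c,tip-[.005,-.0014,0]),'width',proj(c,tip+R[:,1]*.00525)-proj(c,tip-R[:,1]*.00525))
print('tip in scene',(proj(s,tip)-[143,131])*5)
h=P(c,316,196.6,.108);hs=P(s,143+237/5,131+312/5,.108);print('hole w',h,'hole s',hs)
print('delta tool cm',R.T@(h-p)*100)
a=c['image'][185:225,300:345];cv2.imwrite('pics/x5.png',cv2.resize(a,None,fx=13,fy=13,interpolation=2))
E
```

```text
tip proj [321.09249969 213.02489277] rim far +x [320.99571638 206.12956372] near [321.18804398 219.83194744] width [1.46153582e+01 7.16003338e-03]
tip in scene [194.73397199 213.60212243]
hole w [ 0.53546256 -0.15586026  0.108     ] hole s [ 0.54026868 -0.15439282  0.108     ]
delta tool cm [10.48       -0.43767507 -0.12787888]
```

View pics/x5.png

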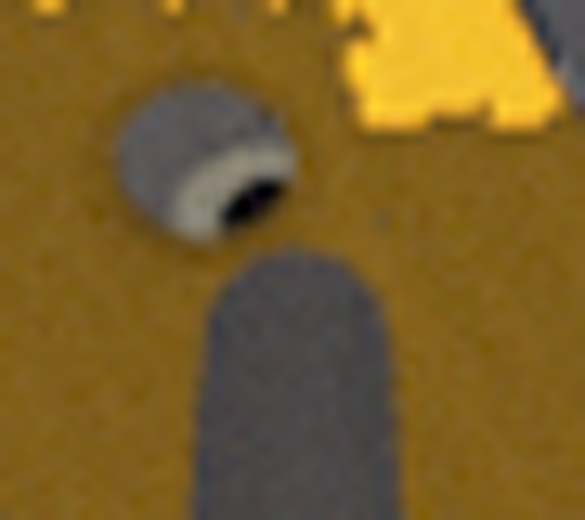

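Tip centre is at pixel (322.3,203.3) for its far rim, hole centre at (315.4,197). Allowing for the tip's offset from the model, shift tool y −5.5 mm and z +0.9 mm. That lands at (0.5337,−0.1542), in agreement with the other views. Then down to just above.

```bash

python3 -m handwheel '[{"x":0,"y":-0.2,"z":0.03,"wx":0,"wy":0,"wz":0},{"x":0.5,"y":-0.2,"z":0.03,"wx":0,"wy":0,"wz":0},{"x":1.0,"y":-0.15,"z":0.03,"wx":0,"wy":0,"wz":0},{"x":1.0,"y":0,"z":0,"wx":0,"wy":0,"wz":0},{"x":0.5,"y":0,"z":0,"wx":0,"wy":0,"wz":0}]'
python3 -m handwheel '[{"x":0,"y":0,"z":0,"wx":0,"wy":0,"wz":0},{"x":0,"y":0,"z":0,"wx":0,"wy":0,"wz":0},{"x":0,"y":0,"z":0,"wx":0,"wy":0,"wz":0},{"x":0,"y":0,"z":0,"wx":0,"wy":0,"wz":0},{"x":0,"y":0,"z":0,"wx":0,"wy":0,"wz":0}]'
python3 - <<'E'
from h import *
c=shot('wrist','w6');print(manip.get_obs()['eef_pos'],manip.get_obs()['force'])
a=c['image'][170:220,290:350];cv2.imwrite('pics/x6.png',cv2.resize(a,None,fx=10,fy=10,interpolation=2))
E
```

```text
clock: 9.0
eef_pos: [0.5326, -0.1543, 0.1808]
tool_rot: [[-0.002, -0.283, -0.959], [0.001, -0.959, 0.283], [-1.0, -0.001, 0.003]]
force: [-0.3, 0.4, -0.2]
finger_gap: 0.0197
clock: 9.5
eef_pos: [0.5337, -0.155, 0.1831]
tool_rot: [[0.001, -0.283, -0.959], [-0.0, -0.959, 0.283], [-1.0, 0.0, -0.001]]
force: [-0.1, -1.0, -1.4]
finger_gap: 0.0198
[ 0.53364146 -0.15494331  0.18301919] [ 0.04898937  0.23983716 -1.73801559]
```

View pics/x6.png

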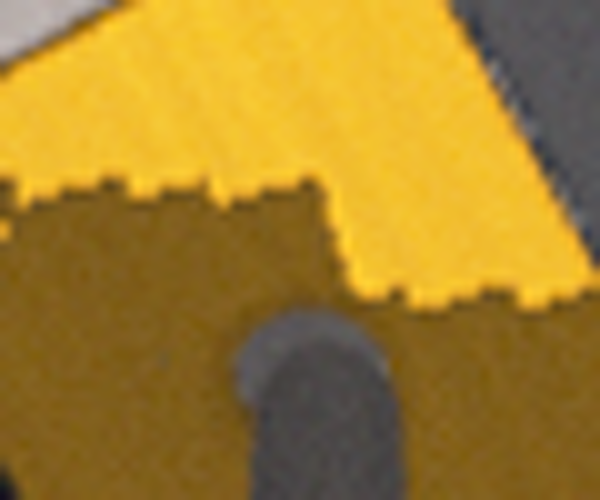

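The hole rim is centred at crop (311,383) and the tip arc is at x=326, top y=338. So the tip is about 1 mm off in each direction. Nudge it and feel down.

```bash

python3 -m handwheel '[{"x":0,"y":-0.05,"z":0.04,"wx":0,"wy":0,"wz":0},{"x":0.1,"y":-0.05,"z":0.04,"wx":0,"wy":0,"wz":0},{"x":0.15,"y":0,"z":0,"wx":0,"wy":0,"wz":0},{"x":0.15,"y":0,"z":0,"wx":0,"wy":0,"wz":0},{"x":0.15,"y":0,"z":0,"wx":0,"wy":0,"wz":0}]'
python3 -m handwheel '[{"x":0.1,"y":0,"z":0,"wx":0,"wy":0,"wz":0},{"x":0.1,"y":0,"z":0,"wx":0,"wy":0,"wz":0},{"x":0.1,"y":0,"z":0,"wx":0,"wy":0,"wz":0},{"x":0.05,"y":0,"z":0,"wx":0,"wy":0,"wz":0},{"x":0,"y":0,"z":0,"wx":0,"wy":0,"wz":0}]'
```

```text
clock: 10.05
eef_pos: [0.533, -0.1536, 0.177]
tool_rot: [[-0.0, -0.283, -0.959], [0.0, -0.959, 0.283], [-1.0, -0.0, 0.0]]
force: [-0.4, 0.1, -1.9]
finger_gap: 0.0198
clock: 10.55
eef_pos: [0.533, -0.1536, 0.1736]
tool_rot: [[-0.0, -0.283, -0.959], [0.0, -0.959, 0.283], [-1.0, -0.0, 0.0]]
force: [-0.4, 0.2, -1.7]
finger_gap: 0.02
```

```bash

python3 -m handwheel '[{"x":0.05,"y":0,"z":0,"wx":0,"wy":0,"wz":0},{"x":0.05,"y":0,"z":0,"wx":0,"wy":0,"wz":0},{"x":0.05,"y":0,"z":0,"wx":0,"wy":0,"wz":0},{"x":0.05,"y":0,"z":0,"wx":0,"wy":0,"wz":0},{"x":0,"y":0,"z":0,"wx":0,"wy":0,"wz":0}]'
```

```text
clock: 11.05
eef_pos: [0.533, -0.1536, 0.1716]
tool_rot: [[-0.0, -0.283, -0.959], [0.0, -0.959, 0.283], [-1.0, -0.0, 0.0]]
force: [0.2, -0.2, -1.5]
finger_gap: 0.0196
```

```bash

python3 -m handwheel '[{"x":0.05,"y":0,"z":0,"wx":0,"wy":0,"wz":0},{"x":0.05,"y":0,"z":0,"wx":0,"wy":0,"wz":0},{"x":0.05,"y":0,"z":0,"wx":0,"wy":0,"wz":0},{"x":0.05,"y":0,"z":0,"wx":0,"wy":0,"wz":0},{"x":0.05,"y":0,"z":0,"wx":0,"wy":0,"wz":0}]'
python3 -m handwheel '[{"x":0,"y":0,"z":0,"wx":0,"wy":0,"wz":0},{"x":0,"y":0,"z":0,"wx":0,"wy":0,"wz":0},{"x":0,"y":0,"z":0,"wx":0,"wy":0,"wz":0},{"x":0,"y":0,"z":0,"wx":0,"wy":0,"wz":0},{"x":0,"y":0,"z":0,"wx":0,"wy":0,"wz":0}]'
```

```text
clock: 11.55
eef_pos: [0.533, -0.1536, 0.1692]
tool_rot: [[0.0, -0.283, -0.959], [0.0, -0.959, 0.283], [-1.0, -0.0, 0.0]]
force: [0.5, -0.2, 0.4]
finger_gap: 0.02
clock: 12.05
eef_pos: [0.533, -0.1537, 0.1692]
tool_rot: [[0.0, -0.283, -0.959], [0.0, -0.959, 0.283], [-1.0, -0.0, 0.0]]
force: [-0.5, -0.5, -1.5]
finger_gap: 0.0197
```

```bash

python3 -m handwheel '[{"x":0,"y":0.05,"z":0.09,"wx":0,"wy":0,"wz":0},{"x":0,"y":0.05,"z":0.09,"wx":0,"wy":0,"wz":0},{"x":0,"y":0.05,"z":0.09,"wx":0,"wy":0,"wz":0},{"x":0,"y":0,"z":0,"wx":0,"wy":0,"wz":0},{"x":0,"y":0,"z":0,"wx":0,"wy":0,"wz":0}]'
python3 -m handwheel '[{"x":0,"y":0.05,"z":0.09,"wx":0,"wy":0,"wz":0},{"x":0,"y":0.05,"z":0.09,"wx":0,"wy":0,"wz":0},{"x":0,"y":0.05,"z":0.09,"wx":0,"wy":0,"wz":0},{"x":0,"y":0,"z":0,"wx":0,"wy":0,"wz":0},{"x":0,"y":0,"z":0,"wx":0,"wy":0,"wz":0}]'
```

```text
clock: 12.55
eef_pos: [0.5304, -0.1542, 0.1694]
tool_rot: [[0.001, -0.283, -0.959], [0.0, -0.959, 0.283], [-1.0, -0.0, -0.001]]
force: [3.0, 1.8, -2.2]
finger_gap: 0.0197
clock: 13.05
eef_pos: [0.5269, -0.155, 0.1693]
tool_rot: [[-0.0, -0.283, -0.959], [0.0, -0.959, 0.283], [-1.0, 0.0, 0.0]]
force: [3.9, 1.4, -0.9]
finger_gap: 0.0194
```

```bash

python3 -m handwheel '[{"x":0,"y":0.03,"z":0.05,"wx":0,"wy":0,"wz":0},{"x":0,"y":0.03,"z":0.05,"wx":0,"wy":0,"wz":0},{"x":0,"y":0.03,"z":0.05,"wx":0,"wy":0,"wz":0},{"x":0,"y":0,"z":0,"wx":0,"wy":0,"wz":0},{"x":0,"y":0,"z":0,"wx":0,"wy":0,"wz":0}]'
python3 -m handwheel '[{"x":0,"y":0.02,"z":0.04,"wx":0,"wy":0,"wz":0},{"x":0,"y":0.02,"z":0.04,"wx":0,"wy":0,"wz":0},{"x":0,"y":0.02,"z":0.04,"wx":0,"wy":0,"wz":0},{"x":0,"y":0,"z":0,"wx":0,"wy":0,"wz":0},{"x":0,"y":0,"z":0,"wx":0,"wy":0,"wz":0}]'
```

```text
clock: 13.55
eef_pos: [0.5253, -0.1554, 0.1693]
tool_rot: [[0.0, -0.283, -0.959], [0.0, -0.959, 0.283], [-1.0, -0.0, -0.0]]
force: [3.1, 2.7, -0.4]
finger_gap: 0.0196
clock: 14.05
eef_pos: [0.524, -0.1557, 0.1693]
tool_rot: [[-0.0, -0.283, -0.959], [-0.0, -0.959, 0.283], [-1.0, 0.0, 0.0]]
force: [3.5, 2.6, -0.1]
finger_gap: 0.0196
```

```bash

python3 -m handwheel '[{"x":0,"y":0.02,"z":0.04,"wx":0,"wy":0,"wz":0},{"x":0,"y":0.02,"z":0.04,"wx":0,"wy":0,"wz":0},{"x":0,"y":0,"z":0,"wx":0,"wy":0,"wz":0},{"x":0,"y":0,"z":0,"wx":0,"wy":0,"wz":0},{"x":0,"y":0,"z":0,"wx":0,"wy":0,"wz":0}]'
python3 -m handwheel '[{"x":0,"y":0.02,"z":0.04,"wx":0,"wy":0,"wz":0},{"x":0,"y":0.02,"z":0.04,"wx":0,"wy":0,"wz":0},{"x":0,"y":0,"z":0,"wx":0,"wy":0,"wz":0},{"x":0,"y":0,"z":0,"wx":0,"wy":0,"wz":0},{"x":0,"y":0,"z":0,"wx":0,"wy":0,"wz":0}]'
```

```text
clock: 14.55
eef_pos: [0.5231, -0.1559, 0.1692]
tool_rot: [[-0.0, -0.283, -0.959], [-0.0, -0.959, 0.283], [-1.0, 0.0, -0.0]]
force: [2.2, 1.5, -0.6]
finger_gap: 0.0195
clock: 15.05
eef_pos: [0.5225, -0.156, 0.1693]
tool_rot: [[0.001, -0.283, -0.959], [-0.0, -0.959, 0.283], [-1.0, -0.0, -0.001]]
force: [5.7, 2.2, -0.4]
finger_gap: 0.0197
```

```bash

python3 -m handwheel '[{"x":0,"y":0.01,"z":0.03,"wx":0,"wy":0,"wz":0},{"x":0,"y":0.01,"z":0.03,"wx":0,"wy":0,"wz":0},{"x":0,"y":0,"z":0,"wx":0,"wy":0,"wz":0},{"x":0,"y":0,"z":0,"wx":0,"wy":0,"wz":0},{"x":0,"y":0,"z":0,"wx":0,"wy":0,"wz":0}]'
```

```text
clock: 15.55
eef_pos: [0.5224, -0.156, 0.1693]
tool_rot: [[0.002, -0.283, -0.959], [-0.0, -0.959, 0.283], [-1.0, -0.0, -0.002]]
force: [6.3, 2.4, -2.9]
finger_gap: 0.0196
```

Stop felt: no further travel as the push rises to 6.7 N. Ease back to the clearance centre and feel down for the sleeve.

```bash

python3 -m handwheel '[{"x":0,"y":-0.04,"z":-0.065,"wx":0,"wy":0,"wz":0},{"x":0,"y":-0.04,"z":-0.065,"wx":0,"wy":0,"wz":0},{"x":0,"y":0,"z":0,"wx":0,"wy":0,"wz":0},{"x":0,"y":0,"z":0,"wx":0,"wy":0,"wz":0},{"x":0,"y":0,"z":0,"wx":0,"wy":0,"wz":0}]'
python3 -m handwheel '[{"x":0.05,"y":0,"z":0,"wx":0,"wy":0,"wz":0},{"x":0.05,"y":0,"z":0,"wx":0,"wy":0,"wz":0},{"x":0.05,"y":0,"z":0,"wx":0,"wy":0,"wz":0},{"x":0.05,"y":0,"z":0,"wx":0,"wy":0,"wz":0},{"x":0.05,"y":0,"z":0,"wx":0,"wy":0,"wz":0}]'
python3 -m handwheel '[{"x":0.05,"y":0,"z":0,"wx":0,"wy":0,"wz":0},{"x":0.05,"y":0,"z":0,"wx":0,"wy":0,"wz":0},{"x":0.05,"y":0,"z":0,"wx":0,"wy":0,"wz":0},{"x":0.05,"y":0,"z":0,"wx":0,"wy":0,"wz":0},{"x":0,"y":0,"z":0,"wx":0,"wy":0,"wz":0}]'
```

```text
clock: 16.05
eef_pos: [0.5228, -0.1557, 0.1691]
tool_rot: [[-0.001, -0.283, -0.959], [-0.0, -0.959, 0.283], [-1.0, 0.0, 0.001]]
force: [2.1, 1.1, -1.0]
finger_gap: 0.0196
clock: 16.55
eef_pos: [0.5228, -0.1556, 0.1665]
tool_rot: [[-0.001, -0.283, -0.959], [0.0, -0.959, 0.283], [-1.0, 0.0, 0.001]]
force: [1.3, 0.2, -0.9]
finger_gap: 0.0201
clock: 17.05
eef_pos: [0.5229, -0.1556, 0.1645]
tool_rot: [[-0.0, -0.283, -0.959], [0.0, -0.959, 0.283], [-1.0, 0.0, 0.0]]
force: [-0.1, -0.7, -2.2]
finger_gap: 0.0196
```

```bash

python3 -m handwheel '[{"x":0.05,"y":0,"z":0,"wx":0,"wy":0,"wz":0},{"x":0.05,"y":0,"z":0,"wx":0,"wy":0,"wz":0},{"x":0.05,"y":0,"z":0,"wx":0,"wy":0,"wz":0},{"x":0.05,"y":0,"z":0,"wx":0,"wy":0,"wz":0},{"x":0.05,"y":0,"z":0,"wx":0,"wy":0,"wz":0}]'
python3 -m handwheel '[{"x":0.05,"y":0,"z":0,"wx":0,"wy":0,"wz":0},{"x":0.05,"y":0,"z":0,"wx":0,"wy":0,"wz":0},{"x":0.05,"y":0,"z":0,"wx":0,"wy":0,"wz":0},{"x":0.05,"y":0,"z":0,"wx":0,"wy":0,"wz":0},{"x":0.05,"y":0,"z":0,"wx":0,"wy":0,"wz":0}]'
```

```text
clock: 17.55
eef_pos: [0.5231, -0.1556, 0.1622]
tool_rot: [[0.0, -0.283, -0.959], [0.0, -0.959, 0.283], [-1.0, -0.0, -0.0]]
force: [-0.6, 0.2, -1.8]
finger_gap: 0.0193
clock: 18.05
eef_pos: [0.523, -0.1556, 0.1597]
tool_rot: [[-0.0, -0.283, -0.959], [-0.0, -0.959, 0.283], [-1.0, 0.0, 0.0]]
force: [0.3, 0.8, -1.3]
finger_gap: 0.0195
```

```bash

python3 -m handwheel '[{"x":0.05,"y":0,"z":0,"wx":0,"wy":0,"wz":0},{"x":0.05,"y":0,"z":0,"wx":0,"wy":0,"wz":0},{"x":0.05,"y":0,"z":0,"wx":0,"wy":0,"wz":0},{"x":0.05,"y":0,"z":0,"wx":0,"wy":0,"wz":0},{"x":0.0,"y":0,"z":0,"wx":0,"wy":0,"wz":0}]'
```

```text
clock: 18.55
eef_pos: [0.523, -0.1556, 0.1576]
tool_rot: [[-0.0, -0.283, -0.959], [0.0, -0.959, 0.283], [-1.0, -0.0, 0.0]]
force: [0.2, 0.7, -1.2]
finger_gap: 0.0198
```

```bash

python3 -m handwheel '[{"x":0.05,"y":0,"z":0,"wx":0,"wy":0,"wz":0},{"x":0.05,"y":0,"z":0,"wx":0,"wy":0,"wz":0},{"x":0.05,"y":0,"z":0,"wx":0,"wy":0,"wz":0},{"x":0.05,"y":0,"z":0,"wx":0,"wy":0,"wz":0},{"x":0.0,"y":0,"z":0,"wx":0,"wy":0,"wz":0}]'
```

```text
clock: 19.05
eef_pos: [0.5237, -0.1557, 0.1571]
tool_rot: [[0.001, -0.283, -0.959], [-0.0, -0.959, 0.283], [-1.0, -0.0, -0.002]]
force: [-1.9, 2.0, 8.3]
finger_gap: 0.0197
```

```bash

python3 -m handwheel '[{"x":0.05,"y":0,"z":0,"wx":0,"wy":0,"wz":0},{"x":0.05,"y":0,"z":0,"wx":0,"wy":0,"wz":0},{"x":0.05,"y":0,"z":0,"wx":0,"wy":0,"wz":0},{"x":0.05,"y":0,"z":0,"wx":0,"wy":0,"wz":0},{"x":0.0,"y":0,"z":0,"wx":0,"wy":0,"wz":0}]'
```

```text
clock: 19.55
eef_pos: [0.524, -0.156, 0.1559]
tool_rot: [[0.002, -0.283, -0.959], [-0.001, -0.959, 0.283], [-1.0, 0.001, -0.002]]
force: [-3.3, 2.9, 12.1]
finger_gap: 0.0196
```

```bash

python3 -m handwheel '[{"x":0.02,"y":-0.01,"z":0.04,"wx":0,"wy":0,"wz":0},{"x":0.04,"y":-0.01,"z":0.04,"wx":0,"wy":0,"wz":0},{"x":0.04,"y":0,"z":0,"wx":0,"wy":0,"wz":0},{"x":0.04,"y":0,"z":0,"wx":0,"wy":0,"wz":0},{"x":0.0,"y":0,"z":0,"wx":0,"wy":0,"wz":0}]'
```

```text
clock: 20.05
eef_pos: [0.5238, -0.156, 0.1552]
tool_rot: [[0.004, -0.283, -0.959], [-0.002, -0.959, 0.283], [-1.0, 0.001, -0.004]]
force: [-2.5, 1.7, 15.5]
finger_gap: 0.0198
```

```bash

python3 -m handwheel '[{"x":0.04,"y":0,"z":0,"wx":0,"wy":0,"wz":0},{"x":0.04,"y":0,"z":0,"wx":0,"wy":0,"wz":0},{"x":0.04,"y":0,"z":0,"wx":0,"wy":0,"wz":0},{"x":0.04,"y":0,"z":0,"wx":0,"wy":0,"wz":0},{"x":0.0,"y":0,"z":0,"wx":0,"wy":0,"wz":0}]'
```

```text
clock: 20.55
eef_pos: [0.5238, -0.156, 0.1536]
tool_rot: [[0.004, -0.283, -0.959], [-0.002, -0.959, 0.283], [-1.0, 0.001, -0.004]]
force: [-3.5, 1.8, 14.5]
finger_gap: 0.0194
```

The sleeve is now sliding at about 16 N. I'll carry on steadily.

```bash

python3 -m handwheel '[{"x":0.05,"y":0,"z":0.02,"wx":0,"wy":0,"wz":0},{"x":0.05,"y":0,"z":0.02,"wx":0,"wy":0,"wz":0},{"x":0.05,"y":0,"z":0,"wx":0,"wy":0,"wz":0},{"x":0.05,"y":0,"z":0,"wx":0,"wy":0,"wz":0},{"x":0.05,"y":0,"z":0,"wx":0,"wy":0,"wz":0}]'
```

```text
clock: 21.05
eef_pos: [0.5237, -0.156, 0.1516]
tool_rot: [[0.004, -0.283, -0.959], [-0.002, -0.959, 0.283], [-1.0, 0.001, -0.005]]
force: [-1.9, 2.1, 12.5]
finger_gap: 0.0198
```

```bash

python3 -m handwheel '[{"x":0.05,"y":0,"z":0,"wx":0,"wy":0,"wz":0},{"x":0.05,"y":0,"z":0,"wx":0,"wy":0,"wz":0},{"x":0.05,"y":0,"z":0,"wx":0,"wy":0,"wz":0},{"x":0.05,"y":0,"z":0,"wx":0,"wy":0,"wz":0},{"x":0.05,"y":0,"z":0,"wx":0,"wy":0,"wz":0}]'
```

```text
clock: 21.55
eef_pos: [0.5237, -0.156, 0.1492]
tool_rot: [[0.004, -0.283, -0.959], [-0.003, -0.959, 0.283], [-1.0, 0.001, -0.005]]
force: [-3.2, 1.2, 15.5]
finger_gap: 0.0201
```

```bash

python3 -m handwheel '[{"x":0.05,"y":0,"z":0,"wx":0,"wy":0,"wz":0},{"x":0.05,"y":0,"z":0,"wx":0,"wy":0,"wz":0},{"x":0.05,"y":0,"z":0,"wx":0,"wy":0,"wz":0},{"x":0.05,"y":0,"z":0,"wx":0,"wy":0,"wz":0},{"x":0.05,"y":0,"z":0,"wx":0,"wy":0,"wz":0}]'
```

```text
clock: 22.05
eef_pos: [0.5238, -0.156, 0.1466]
tool_rot: [[0.004, -0.283, -0.959], [-0.003, -0.959, 0.283], [-1.0, 0.001, -0.005]]
force: [-3.7, 1.7, 19.2]
finger_gap: 0.0195
```

```bash

python3 -m handwheel '[{"x":0,"y":0,"z":0.02,"wx":0,"wy":0,"wz":0},{"x":0.04,"y":0,"z":0.02,"wx":0,"wy":0,"wz":0},{"x":0.04,"y":0,"z":0,"wx":0,"wy":0,"wz":0},{"x":0.04,"y":0,"z":0,"wx":0,"wy":0,"wz":0},{"x":0.04,"y":0,"z":0,"wx":0,"wy":0,"wz":0}]'
```

```text
clock: 22.55
eef_pos: [0.5236, -0.156, 0.1447]
tool_rot: [[0.005, -0.283, -0.959], [-0.003, -0.959, 0.283], [-1.0, 0.001, -0.005]]
force: [-1.9, 0.5, 10.8]
finger_gap: 0.0197
```

```bash

python3 -m handwheel '[{"x":0.04,"y":0,"z":0,"wx":0,"wy":0,"wz":0},{"x":0.04,"y":0,"z":0,"wx":0,"wy":0,"wz":0},{"x":0.04,"y":0,"z":0,"wx":0,"wy":0,"wz":0},{"x":0.04,"y":0,"z":0,"wx":0,"wy":0,"wz":0},{"x":0.04,"y":0,"z":0,"wx":0,"wy":0,"wz":0}]'
```

```text
clock: 23.05
eef_pos: [0.5236, -0.156, 0.143]
tool_rot: [[0.005, -0.283, -0.959], [-0.003, -0.959, 0.283], [-1.0, 0.001, -0.005]]
force: [-2.8, 0.3, 15.1]
finger_gap: 0.0196
```

```bash

python3 -m handwheel '[{"x":0.04,"y":0,"z":0,"wx":0,"wy":0,"wz":0},{"x":0.04,"y":0,"z":0,"wx":0,"wy":0,"wz":0},{"x":0.04,"y":0,"z":0,"wx":0,"wy":0,"wz":0},{"x":0.04,"y":0,"z":0,"wx":0,"wy":0,"wz":0},{"x":0.04,"y":0,"z":0,"wx":0,"wy":0,"wz":0}]'
```

```text
clock: 23.55
eef_pos: [0.5236, -0.156, 0.1411]
tool_rot: [[0.005, -0.283, -0.959], [-0.003, -0.959, 0.283], [-1.0, 0.001, -0.005]]
force: [-2.2, 0.3, 16.1]
finger_gap: 0.0196
```

```bash

python3 -m handwheel '[{"x":0.04,"y":0,"z":0,"wx":0,"wy":0,"wz":0},{"x":0.04,"y":0,"z":0,"wx":0,"wy":0,"wz":0},{"x":0.04,"y":0,"z":0,"wx":0,"wy":0,"wz":0},{"x":0.04,"y":0,"z":0,"wx":0,"wy":0,"wz":0},{"x":0.04,"y":0,"z":0,"wx":0,"wy":0,"wz":0}]'
```

```text
clock: 24.05
eef_pos: [0.5233, -0.156, 0.138]
tool_rot: [[0.004, -0.283, -0.959], [-0.002, -0.959, 0.283], [-1.0, 0.001, -0.005]]
force: [0.6, 0.4, -0.1]
finger_gap: 0.0199
```

```bash

python3 -m handwheel '[{"x":0.04,"y":0,"z":0,"wx":0,"wy":0,"wz":0},{"x":0.04,"y":0,"z":0,"wx":0,"wy":0,"wz":0},{"x":0.04,"y":0,"z":0,"wx":0,"wy":0,"wz":0},{"x":0.04,"y":0,"z":0,"wx":0,"wy":0,"wz":0},{"x":0,"y":0,"z":0,"wx":0,"wy":0,"wz":0}]'
```

```text
clock: 24.55
eef_pos: [0.5228, -0.1551, 0.1345]
tool_rot: [[0.003, -0.283, -0.959], [-0.0, -0.959, 0.283], [-1.0, -0.0, -0.003]]
force: [5.7, 1.1, 1.0]
finger_gap: 0.0197
```

```bash

python3 -m handwheel '[{"x":0.03,"y":0,"z":0,"wx":0,"wy":0,"wz":0},{"x":0.03,"y":0,"z":0,"wx":0,"wy":0,"wz":0},{"x":0.03,"y":0,"z":0,"wx":0,"wy":0,"wz":0},{"x":0.03,"y":0,"z":0,"wx":0,"wy":0,"wz":0},{"x":0,"y":0,"z":0,"wx":0,"wy":0,"wz":0}]'
```

```text
clock: 25.05
eef_pos: [0.5227, -0.155, 0.1332]
tool_rot: [[0.003, -0.283, -0.959], [-0.0, -0.959, 0.283], [-1.0, -0.0, -0.003]]
force: [5.7, 0.5, 1.8]
finger_gap: 0.0197
```

The force fell to zero at TCP z≈0.139, so the sleeve has dropped. The tip is now about 0.067. Relieve the side force and withdraw.

```bash

python3 -m handwheel '[{"x":0,"y":0,"z":-0.04,"wx":0,"wy":0,"wz":0},{"x":-0.2,"y":0,"z":-0.05,"wx":0,"wy":0,"wz":0},{"x":-0.5,"y":0,"z":0,"wx":0,"wy":0,"wz":0},{"x":-0.8,"y":0,"z":0,"wx":0,"wy":0,"wz":0},{"x":-1,"y":0,"z":0,"wx":0,"wy":0,"wz":0}]'
python3 -m handwheel '[{"x":-1.2,"y":0,"z":0,"wx":0,"wy":0,"wz":0},{"x":-1.2,"y":0,"z":0,"wx":0,"wy":0,"wz":0},{"x":-1.5,"y":0,"z":0,"wx":0,"wy":0,"wz":0},{"x":-1.5,"y":0,"z":0,"wx":0,"wy":0,"wz":0},{"x":-0.4,"y":0,"z":0,"wx":0,"wy":0,"wz":0}]'
python3 -m handwheel '[{"x":0,"y":0,"z":0,"wx":0,"wy":0,"wz":0},{"x":0,"y":0,"z":0,"wx":0,"wy":0,"wz":0},{"x":0,"y":0,"z":0,"wx":0,"wy":0,"wz":0},{"x":0,"y":0,"z":0,"wx":0,"wy":0,"wz":0},{"x":0,"y":0,"z":0,"wx":0,"wy":0,"wz":0}]'
python3 - <<'E'
from h import *
c=shot('wrist','w7');s=shot('scene','s7');t=shot('top','t7');p=manip.get_obs()['eef_pos'];print(p,manip.get_obs()['force'])
f=lambda c,x,y,w,h:cv2.resize(c['image'][y:y+h,x:x+w],(400,300),interpolation=2)
cv2.imwrite('pics/x7.png',np.vstack([np.hstack([f(s,140,160,120,90),f(t,385,190,80,60)]),np.hstack([f(c,270,150,100,75),f(s,160,110,80,60)])]))
E
```

```text
clock: 25.55
eef_pos: [0.5224, -0.1548, 0.1565]
tool_rot: [[-0.0, -0.283, -0.959], [0.001, -0.959, 0.283], [-1.0, -0.001, 0.001]]
force: [5.5, -1.5, -5.2]
finger_gap: 0.0195
clock: 26.05
eef_pos: [0.523, -0.1557, 0.218]
tool_rot: [[0.002, -0.283, -0.959], [-0.001, -0.959, 0.283], [-1.0, 0.001, -0.002]]
force: [-0.4, -0.4, -1.5]
finger_gap: 0.0197
clock: 26.55
eef_pos: [0.5222, -0.1551, 0.2153]
tool_rot: [[-0.001, -0.283, -0.959], [0.0, -0.959, 0.283], [-1.0, -0.0, 0.001]]
force: [0.5, -0.9, -1.2]
finger_gap: 0.0194
[ 0.52237107 -0.15519055  0.2156267 ] [-0.36787815 -0.2846799  -1.21043053]
```

View pics/x7.png

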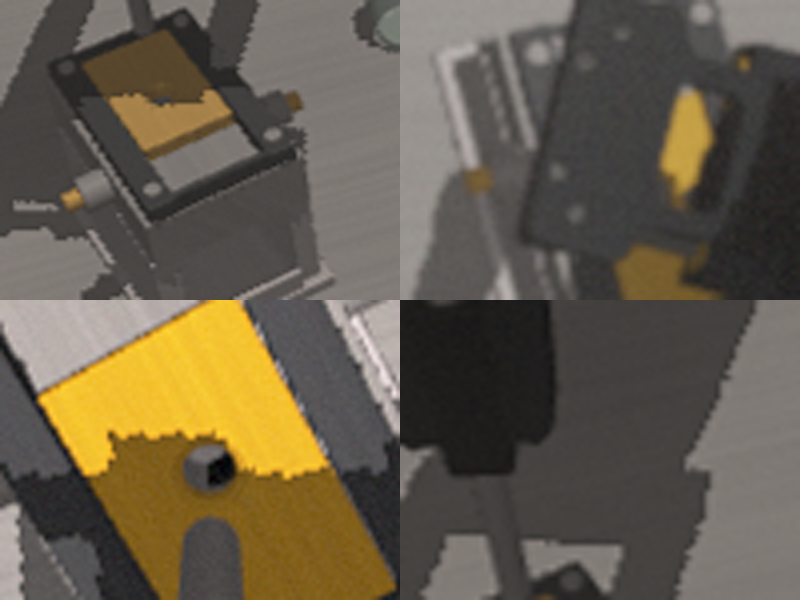

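Wrist quarter: the hole at (210,467) now looks down the empty bore, with no white sleeve and the guide at its stop. The drift is straight in the grip. Back to the rest.

```bash

python3 -m handwheel '[{"x":0,"y":-1.5,"z":0.2,"wx":0,"wy":0,"wz":0},{"x":0,"y":-2.3,"z":0.31,"wx":0,"wy":0,"wz":0},{"x":0,"y":-2.3,"z":0.31,"wx":0,"wy":0,"wz":0},{"x":0,"y":-2.7,"z":0.36,"wx":0,"wy":0,"wz":0},{"x":0,"y":-2.7,"z":0.36,"wx":0,"wy":0,"wz":0}]'
python3 -m handwheel '[{"x":0,"y":-2.7,"z":0.36,"wx":0,"wy":0,"wz":0},{"x":0,"y":-2.7,"z":0.36,"wx":0,"wy":0,"wz":0},{"x":0,"y":-2.7,"z":0.36,"wx":0,"wy":0,"wz":0},{"x":0,"y":-2.7,"z":0.36,"wx":0,"wy":0,"wz":0},{"x":0,"y":-2.7,"z":0.36,"wx":0,"wy":0,"wz":0}]'
python3 -m handwheel '[{"x":0,"y":-2.7,"z":0.36,"wx":0,"wy":0,"wz":0},{"x":0,"y":-2.7,"z":0.36,"wx":0,"wy":0,"wz":0},{"x":0,"y":-2.3,"z":0.31,"wx":0,"wy":0,"wz":0},{"x":0,"y":-1.6,"z":0.22,"wx":0,"wy":0,"wz":0},{"x":0,"y":-0.6,"z":0.1,"wx":0,"wy":0,"wz":0}]'
python3 -m handwheel '[{"x":0,"y":0,"z":0,"wx":0,"wy":0,"wz":0},{"x":0,"y":0,"z":0,"wx":0,"wy":0,"wz":0},{"x":0,"y":0,"z":0,"wx":0,"wy":0,"wz":0},{"x":0,"y":0,"z":0,"wx":0,"wy":0,"wz":0},{"x":0,"y":0,"z":0,"wx":0,"wy":0,"wz":0}]'
python3 - <<'E'
from h import *
s=shot('scene','s8');t=shot('top','t8')
# sleeve: white low-saturation bright points by depth inside the tray zone
for n,c in(('s',s),('t',t)):
    v,u=np.mgrid[0:400,0:640];K=c['K'];d=c['z_map']
    X=np.stack([(u-K[0,2])/K[0,0]*d,(v-K[1,2])/K[1,1]*d,d],-1)@c['attitude'].T+c['position']
    m=(d>0)&(X[...,2]<.03)&(X[...,2]>.012)&(np.hypot(X[...,0]-.5325,X[...,1]+.153)<.07)
    g=c['image'].astype(int);b=m&(g.min(-1)>150);print(n,m.sum(),b.sum(),X[b].mean(0) if b.any() else '')
    print(np.c_[u[b],v[b]][:6].tolist())
E
```

```text
clock: 27.2
eef_pos: [0.5402, -0.0386, 0.2159]
tool_rot: [[0.0, -0.283, -0.959], [0.0, -0.959, 0.283], [-1.0, -0.0, -0.0]]
force: [0.6, -0.4, -1.6]
finger_gap: 0.0195
clock: 27.7
eef_pos: [0.5609, 0.0963, 0.2159]
tool_rot: [[-0.0, -0.283, -0.959], [0.0, -0.959, 0.283], [-1.0, -0.0, 0.0]]
force: [-0.5, 0.3, -2.3]
finger_gap: 0.0192
clock: 28.2
eef_pos: [0.5759, 0.1948, 0.2157]
tool_rot: [[-0.0, -0.281, -0.96], [0.0, -0.96, 0.281], [-1.0, -0.0, 0.0]]
force: [-0.7, 0.0, -1.6]
finger_gap: 0.0196
clock: 28.7
eef_pos: [0.5763, 0.1921, 0.2159]
tool_rot: [[0.0, -0.284, -0.959], [-0.0, -0.959, 0.284], [-1.0, 0.0, -0.0]]
force: [-0.4, -0.3, -1.3]
finger_gap: 0.0197
s 378 0 
[]
t 89 6 [ 0.52519067 -0.1101126   0.01270409]
[[396, 208], [397, 211], [399, 219], [404, 237], [405, 241], [407, 248]]
```

```bash

python3 -m handwheel '[{"x":1.2,"y":-0.05,"z":0,"wx":0,"wy":0,"wz":0},{"x":2.2,"y":0,"z":0,"wx":0,"wy":0,"wz":0},{"x":2.2,"y":0,"z":0,"wx":0,"wy":0,"wz":0},{"x":1.2,"y":0,"z":0,"wx":0,"wy":0,"wz":0},{"x":0.7,"y":0,"z":0,"wx":0,"wy":0,"wz":0}]'
python3 -m handwheel '[{"x":0.3,"y":0,"z":0,"wx":0,"wy":0,"wz":0},{"x":0.3,"y":0,"z":0,"wx":0,"wy":0,"wz":0},{"x":0.3,"y":0,"z":0,"wx":0,"wy":0,"wz":0},{"x":0.3,"y":0,"z":0,"wx":0,"wy":0,"wz":0},{"x":0.2,"y":0,"z":0,"wx":0,"wy":0,"wz":0}]'
```

```text
clock: 29.3
eef_pos: [0.5754, 0.1931, 0.1389]
tool_rot: [[-0.003, -0.283, -0.959], [-0.0, -0.959, 0.283], [-1.0, 0.001, 0.002]]
force: [0.8, -0.1, -1.5]
finger_gap: 0.0195
clock: 29.8
eef_pos: [0.5765, 0.1933, 0.127]
tool_rot: [[0.001, -0.283, -0.959], [0.0, -0.959, 0.283], [-1.0, -0.0, -0.001]]
force: [0.3, 0.1, -1.1]
finger_gap: 0.0196
```

```bash

python3 -m handwheel '[{"x":0.2,"y":0,"z":0,"wx":0,"wy":0,"wz":0},{"x":0.2,"y":0,"z":0,"wx":0,"wy":0,"wz":0},{"x":0.2,"y":0,"z":0,"wx":0,"wy":0,"wz":0},{"x":0.2,"y":0,"z":0,"wx":0,"wy":0,"wz":0},{"x":0.2,"y":0,"z":0,"wx":0,"wy":0,"wz":0}]'
```

```text
clock: 30.3
eef_pos: [0.5764, 0.1932, 0.1167]
tool_rot: [[-0.0, -0.283, -0.959], [-0.0, -0.959, 0.283], [-1.0, 0.0, -0.0]]
force: [-0.4, 0.2, -1.6]
finger_gap: 0.0195
```

```bash

python3 -m handwheel '[{"x":0.4,"y":0,"z":0,"wx":0,"wy":0,"wz":0},{"x":0.4,"y":0,"z":0,"wx":0,"wy":0,"wz":0},{"x":0.4,"y":0,"z":0,"wx":0,"wy":0,"wz":0},{"x":0.4,"y":0,"z":0,"wx":0,"wy":0,"wz":0},{"x":0.4,"y":0,"z":0,"wx":0,"wy":0,"wz":0}]'
```

```text
clock: 30.8
eef_pos: [0.5763, 0.1932, 0.0964]
tool_rot: [[-0.0, -0.283, -0.959], [-0.0, -0.959, 0.283], [-1.0, 0.0, 0.0]]
force: [-0.3, -0.2, -1.2]
finger_gap: 0.0199
```

```bash

python3 -m handwheel '[{"x":0.4,"y":0,"z":0,"wx":0,"wy":0,"wz":0},{"x":0.4,"y":0,"z":0,"wx":0,"wy":0,"wz":0},{"x":0.4,"y":0,"z":0,"wx":0,"wy":0,"wz":0},{"x":0.3,"y":0,"z":0,"wx":0,"wy":0,"wz":0},{"x":0.2,"y":0,"z":0,"wx":0,"wy":0,"wz":0}]'
```

```text
clock: 31.3
eef_pos: [0.5763, 0.1933, 0.0795]
tool_rot: [[-0.0, -0.283, -0.959], [-0.0, -0.959, 0.283], [-1.0, 0.0, 0.0]]
force: [0.6, 0.4, -1.4]
finger_gap: 0.0197
```

```bash

python3 -m handwheel '[{"x":0.1,"y":0,"z":0,"wx":0,"wy":0,"wz":0},{"x":0.1,"y":0,"z":0,"wx":0,"wy":0,"wz":0},{"x":0.1,"y":0,"z":0,"wx":0,"wy":0,"wz":0},{"x":0.1,"y":0,"z":0,"wx":0,"wy":0,"wz":0},{"x":0.1,"y":0,"z":0,"wx":0,"wy":0,"wz":0}]'
```

```text
clock: 31.8
eef_pos: [0.5764, 0.1933, 0.0748]
tool_rot: [[0.0, -0.283, -0.959], [0.0, -0.959, 0.283], [-1.0, -0.0, -0.0]]
force: [-0.4, 0.5, -1.6]
finger_gap: 0.02
```

```bash

python3 -m handwheel '[{"x":0.06,"y":0,"z":0,"wx":0,"wy":0,"wz":0},{"x":0.06,"y":0,"z":0,"wx":0,"wy":0,"wz":0},{"x":0.06,"y":0,"z":0,"wx":0,"wy":0,"wz":0},{"x":0,"y":0,"z":0,"wx":0,"wy":0,"wz":0},{"x":0,"y":0,"z":0,"wx":0,"wy":0,"wz":0}]'
```

```text
clock: 32.3
eef_pos: [0.5764, 0.1933, 0.0733]
tool_rot: [[0.0, -0.283, -0.959], [-0.0, -0.959, 0.283], [-1.0, -0.0, -0.0]]
force: [-0.4, 0.9, 1.6]
finger_gap: 0.0196
```

It is seated at the same height it was gripped, TCP z 0.0733, with the contact felt. Release and lift clear.

```bash

python3 -m handwheel '[{"x":0,"y":0,"z":0,"wx":0,"wy":0,"wz":0},{"x":0,"y":0,"z":0,"wx":0,"wy":0,"wz":0},{"x":0,"y":0,"z":0,"wx":0,"wy":0,"wz":0},{"x":0,"y":0,"z":0,"wx":0,"wy":0,"wz":0},{"x":0,"y":0,"z":0,"wx":0,"wy":0,"wz":0}]' 0
python3 -m handwheel '[{"x":-0.5,"y":0,"z":0,"wx":0,"wy":0,"wz":0},{"x":-1.5,"y":0,"z":0,"wx":0,"wy":0,"wz":0},{"x":-2.5,"y":0,"z":0,"wx":0,"wy":0,"wz":0},{"x":-3,"y":0,"z":0,"wx":0,"wy":0,"wz":0},{"x":-3,"y":0,"z":0,"wx":0,"wy":0,"wz":0}]'
python3 -m handwheel '[{"x":-3,"y":0,"z":-1,"wx":0,"wy":0,"wz":0},{"x":-2,"y":0,"z":-1.5,"wx":0,"wy":0,"wz":0},{"x":0,"y":0,"z":-1,"wx":0,"wy":0,"wz":0},{"x":0,"y":0,"z":0,"wx":0,"wy":0,"wz":0},{"x":0,"y":0,"z":0,"wx":0,"wy":0,"wz":0}]'
python3 -m handwheel '[{"x":0,"y":0,"z":0,"wx":0,"wy":0,"wz":0},{"x":0,"y":0,"z":0,"wx":0,"wy":0,"wz":0},{"x":0,"y":0,"z":0,"wx":0,"wy":0,"wz":0},{"x":0,"y":0,"z":0,"wx":0,"wy":0,"wz":0},{"x":0,"y":0,"z":0,"wx":0,"wy":0,"wz":0}]'
python3 - <<'E'
from h import *
w=shot('wrist','w9');s=shot('scene','s9');t=shot('top','t9');print(manip.get_obs()['eef_pos'],manip.get_obs()['force'])
f=lambda c,x,y,w,h:cv2.resize(c['image'][y:y+h,x:x+w],(400,300),interpolation=2)
u,v=proj(w,[.576,.192,.122]);print(u,v)
print('old/new handle diff top',np.abs(t['image'][190:225,235:260].astype(int)-load('top1')['image'][190:225,235:260]).mean())
x,y=int(np.clip(u-60,0,520)),int(np.clip(v-45,0,310))
cv2.imwrite('pics/x9.png',np.vstack([np.hstack([f(s,140,160,120,90),f(t,385,180,80,60+0)]),np.hstack([f(w,x,y,120,90),f(s,330,110,120,90)])]))
E
```

```text
clock: 32.8
eef_pos: [0.5764, 0.1933, 0.073]
tool_rot: [[0.0, -0.283, -0.959], [0.0, -0.959, 0.283], [-1.0, -0.0, -0.0]]
force: [-0.2, 0.2, -0.1]
finger_gap: 0.0441
clock: 33.3
eef_pos: [0.5764, 0.1933, 0.1803]
tool_rot: [[0.001, -0.283, -0.959], [0.0, -0.959, 0.283], [-1.0, -0.0, -0.001]]
force: [-0.7, 1.1, 0.1]
finger_gap: 0.044
clock: 33.8
eef_pos: [0.6088, 0.1832, 0.2263]
tool_rot: [[-0.003, -0.283, -0.959], [-0.0, -0.959, 0.283], [-1.0, 0.001, 0.003]]
force: [-0.9, -0.2, -0.6]
finger_gap: 0.0442
clock: 34.3
eef_pos: [0.6098, 0.1835, 0.228]
tool_rot: [[-0.0, -0.283, -0.959], [0.0, -0.959, 0.283], [-1.0, 0.0, 0.0]]
force: [1.0, 0.5, 0.2]
finger_gap: 0.0442
[0.60995726 0.18337451 0.22807568] [-0.15584337  0.5368609   0.16457526]
322.80398130713064 236.08105669833316
old/new handle diff top 39.33447619047619
```

View pics/x9.png

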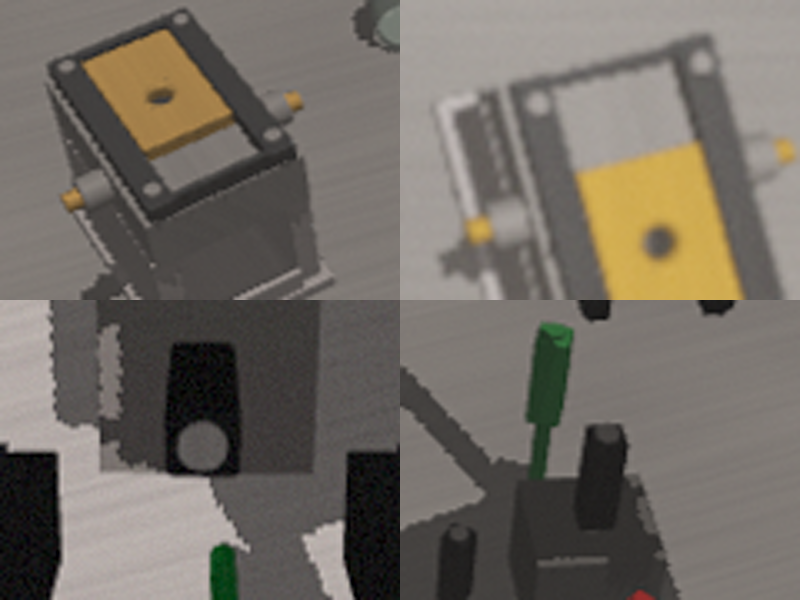

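```bash
python3 -c "
from cell import manip
print(manip.job_done(),manip.get_obs()['clock'])"
```

```text
the job is handed in; nothing more can be done
the job is handed in; nothing more can be done
```

The job is handed in, with no verdict reported. The sleeve has been pushed out of the bore and the drift is back in its rest, but I never saw the sleeve lying in the tray.

**What I did**
- I took the larger black drift from the rest.
- I lined its tip up with the guide's hole in the wrist camera and slid the guide about 10 mm to its stop. Sliding took about 4 N, rising to 6.7 N at the stop.
- I pushed the sleeve down at roughly 12–20 N. The resistance fell to zero at about bore-exit height.
- I set the drift back at the height where I had gripped it (TCP z 0.0733 m, 0.0732 m at the grip) and released it. The arm is clear and touches nothing, at about 34 s.

**Last checks**
- **Bore and guide:** the guide is at its stop and the hole looks down a dark, empty bore with no white sleeve.
- **Drift:** it stands upright on the rest. I judged this from the last pictures and the matching height, not from a fresh measurement.
- **Beaker, jar and wrench:** I never touched them, but I took no fresh measurement of where they stand.

**What failed or disagreed**
- **Sleeve in the tray:** one image search for the sleeve found nothing, because the block hides the tray from the cameras. That it dropped rests on the force falling away and the empty bore.
- **Push force:** the highest reading was 19.2 N, about 20.6 N with the drift's weight added. Readings come only at the end of each call, so a brief higher peak can't be ruled out.
- **Side knobs:** they suggested the bore lay at the other end of the slide. The bore edge visible in the hole and the stop I felt showed otherwise.
- **Before/after comparison:** a pixel difference at the rest in the top camera was large (39), probably because the arm was in view. I did not rely on it.

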